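# Tighten the last cover screw of a junction enclosure

### The job

Take the big flat screwdriver out of the tool rack, feel for the slot of the one cover screw of the grey enclosure that has no plug over it yet, and with the screwdriver turn that screw clockwise until it is fully tight. Then stand the screwdriver upright in its hole in the rack again. Leave the other tools in the rack, the gland on the cover, the squeeze bottle and the jar where they are.

Things in the scene. Friction and masses are not known exactly. Their poses are not given: they have to be found in the camera images.
- driver: flat screwdriver, 155 mm, 0.14 kg, the largest tool in the rack, the only one with a six-sided handle. Origin: middle of the blade's tip; z up the shaft to the handle; x along the blade's width, y across its thickness. Blade 11 mm wide, 2 mm thick for 8 mm from the tip, then swells to a round 10 mm shaft; shoulder disc 27 mm across at z = 70 to 74 mm, which rests on the rack
- driver_grip (a point): point on the screwdriver's axis in its handle, 125 mm above the tip; axes as driver. The dark grey six-sided handle runs from 74 to 148 mm above the tip and is 28 mm across flats; one pair of flats faces +y and -y, the others follow every 60 degrees; a black cap ends at 155 mm
- rack: plain aluminium tool rack fixed to the bench, open in front and behind: foot 75 x 225 mm, top plate 60 x 225 mm, its upper face 90 mm above the bench, with three holes in a row along its y axis, 70 mm apart; origin at the middle of its underside. One tool hangs by its shoulder in each hole, in any order
- rack_hole0 (a point): middle of the first hole (16 mm across, plate 8 mm thick), at the plate's upper face; rack y = -70 mm
- rack_hole1 (a point): the same of the middle hole
- rack_hole2 (a point): the same of the third hole; rack y = +70 mm
- enclosure: light grey plastic junction enclosure, cover 150 (x) x 200 (y) mm, bolted to a 190 x 270 mm aluminium plate fixed to the bench; origin on the bench under its centre, cover's upper face at z = 84 mm. A 23 mm round well goes down into the cover at each corner, at x = +-55, y = +-80 mm; three are closed by flush grey plugs, the fourth, any one, is open and has the loose screw in it
- cover_screw: the loose cover screw in the open well; origin at the centre of the head's top face, 8 mm below the cover's upper face (76 mm above the bench). Dark plastic head 19 mm across with one straight slot right across it, 6 mm deep, 4 mm wide, flared to 6 mm in its upper 2 mm. The slot may lie in any direction: this entry's orientation is the enclosure's and says nothing of the slot
- screw (a joint): how far the screw has been turned clockwise, seen from above, in rad: it starts 1.0 to 1.6 rad short of tight and comes against a hard stop, tight, at 2.0 (0 is a stop too). It takes about 0.08 N m to turn and stays where it is left; the value does not tell the direction of the slot. The head does not noticeably rise or sink
- nut_driver: bystander: socket driver with a slim waisted handle, in the rack, its top 61 mm above the plate; origin at its lower tip
- cross_driver: bystander: cross-head screwdriver with a short round handle, in the rack, its top 47 mm above the plate; origin at its lower tip
- gland: bystander: dark cable gland, 29 mm across and 40 mm tall, standing near the middle of the enclosure's cover; origin at its underside
- wash_bottle: bystander: white squeeze bottle 66 mm across, 160 mm tall, behind the rack and enclosure; origin at its underside
- flux_jar: bystander: amber jar 68 mm across, 75 mm tall; origin at its underside

How it is judged:
On the way, in this order (a step that is already met when the one before it is completed fails the run):
1. the screwdriver is out of the rack (z of driver in the frame of rack above 0.092 m), for 0.1 s.
2. the screw is tight, with the blade in its slot (value of joint screw above 1.92 rad and z of driver in the frame of cover_screw below -0.002 m and horizontal distance between driver and cover_screw below 0.009 m), for 0.1 s.
At the end, for the whole second after the job is handed in: the cover screw is turned to within 0.08 rad of its tight stop, and the screwdriver stands at rest in the empty hole of the rack, its shoulder down on the plate (within 6 mm) and upright within 7 degrees (value of joint screw above 1.92 rad and (horizontal distance between driver and rack_hole0 below 0.008 m or horizontal distance between driver and rack_hole1 below 0.008 m or horizontal distance between driver and rack_hole2 below 0.008 m) and z of driver in the frame of rack between 0.014 and 0.026 m and angle between driver's own z axis and vertical below 0.12 rad and linear speed of driver below 0.02 m/s); the robot touches nothing.
It fails at once if another tool in the rack, the gland, the squeeze bottle or the jar is moved by more than 30 mm (distance of any of nut_driver, cross_driver, gland, wash_bottle, flux_jar from where it was at the start of the episode above 0.03 m).
It also fails if it takes over 64 s, if anything falls off the work surface, if the arm or the gripper's body presses on something with over 40 N, if the wrist force passes 120 N, or if a joint passes its speed limit or range.

### The arm

A 7-joint arm with a two-finger parallel gripper is mounted at the origin on the work surface. World frame = base frame: x ahead of the robot, y to its left, z up, the work surface at z = 0. Lengths are in m, angles in rad, forces in N, time in s.
With the tool pointing down it reaches from about 0.4 to 0.875 m from the base axis. Payload 19.3 kg.
Tool frame: the origin (TCP) lies midway between the tips of the shut fingers; the grasp point (between the pads) lies 19 mm behind it; z points along the fingers, y is the line along which they close (so a half turn about z gives the same grasp; the last joint's range is limited). The gripper opens to 85 mm and grips with 20 to 120 N. Pads are 22 mm wide; open, the fingers measure 114 mm over their backs; the gripper's body (76 mm by 85 mm) begins 54 mm behind the grasp point. The pads swing forward as they close: fully open they stand 13 mm farther back than shut.
Start: joints at [-1.347, 0.521, -0.036, 1.599, 0.021, 1.021, -0.113], TCP at [0.181, 0.598, 0.231] pointing down, gripper open.
Joint ranges: [-2.91, 2.91], [-0.3, 2.13], [-1.5, 1.42], [0.17, 2.43], [-1.26, 4.41], [0.16, 1.93], [-2.52, 2.52]. Speed limits (rad/s): [1.89, 1.89, 2.39, 2.39, 3.01, 3.01, 3.01].

### API

Orientations are given as [roll, pitch, yaw] about the fixed x, y, z axes, in that order (R = Rz(yaw) Ry(pitch) Rx(roll)).
In Python, from workcell import bot, eyes, telemetry gives the robot as it stands (bot), with the cameras (eyes) and the readings (telemetry).
- The arm moves only by the shell command python3 nudge.py [FORCE], which reads ROWS from standard input. ROWS is a JSON list that holds a single list of rows (three levels of brackets), with 1 to 5 rows, each of 7 numbers: the finger opening in m, then dx, dy, dz in normalised numbers (1 is 0.8 m), then a rotation vector rx, ry, rz in a scale on which 1.0 is pi rad; each row is the pose to reach, as a shift and turn from the pose commanded when the command began, along the tool's axes at that moment; what a row does not reach only later rows make up. A row lasts 1/8 s, in which the tool goes at most 0.0625 m and 0.188 rad, less where a joint would pass 70% of its speed; a pose out of reach is approached as far as the arm can. The fingers move at their own pace and stop on an object; FORCE is the grip in N (left out, the last holds). Time passes only in rows, so rows that do not move let the fingers close. It prints the time, the measured TCP pose, the force, the opening and the grip force at its end. Input that does not fit is refused with a message, and nothing moves.
- telemetry.observe(): the state, without advancing time (a new reading comes with each control period).
- eyes.grab_frame(name): name is "side" or "top"; returns the picture (420x560x3 uint8, blue, green, red); there is no depth.
- eyes.calibration(name): a dict with "vfov" (degrees; the focal length in pixels is half the picture's height over the tangent of half this angle, whatever the lens; pixels are square), "cx", "cy" (the principal point, pixels), "eye" and "attitude" of the camera in the world. Camera axes: x right, y down, z forward; pixel columns grow to the right and rows downward; lengths in m; the calibration is good to about 2 mm. A picture is of the moment at which its call begins. calibration takes no time and is no camera call.
- bot.job_done(): hands the job in; it is judged then, once.
The state is a dict: "clock": time; "qpos": joint angles; "qd": joint speeds; "joint_efforts": joint torques, N m; "position": TCP position; "tool_rot": TCP orientation; "force": force on the tool from outside, world axes, zero at the start; "moment": the same for the moment, N m; "grip_width": finger opening in m; "finger_force": force on a finger pad.
Only numpy, scipy, OpenCV 4.12 (cv2) and the standard library are available. Lean on these libraries where they do the work, as an engineer would, in place of code of your own. Each camera call takes 0.05 s, during which the arm holds its last target. There are 200 camera calls.

## Working session

There is one attempt and no reset: what is moved stays moved. The work goes in short steps, Python scripts to look and compute and a shell command to move; the robot and the scene stay as the last step left them, time stands still between calls to the robot, and variables do not carry over. Pictures are saved under pics/ and viewed, at most 10 in all, crops included, and the job is handed in when it is done.

```bash
ls; mkdir -p pics; python3 - <<'E'
from workcell import bot, eyes, telemetry
import cv2
for n in("side","top"):
    cv2.imwrite(f"pics/{n}0.png",eyes.grab_frame(n)); print(n,eyes.calibration(n))
print(telemetry.observe())
E
```

```text
nudge.py
pics
workcell.py
side {'vfov': 57.99789536064215, 'cx': 282.1841597723943, 'cy': 208.1889282984574, 'eye': array([0.31696103, 0.61423234, 0.46642202]), 'attitude': array([-2.05883558,  0.01650432, -2.70240554])}
top {'vfov': 50.04146955715658, 'cx': 290.6983234218276, 'cy': 205.92521165734397, 'eye': array([0.55437109, 0.03072474, 1.01229021]), 'attitude': array([-3.0816835 ,  0.01584048, -1.56495737])}
{'clock': 0.1, 'qpos': array([-1.34727454,  0.52195976, -0.03630017,  1.59992946,  0.02116996,
        1.02108976, -0.11282002]), 'qd': array([ 1.57454255e-04, -1.51423738e-03,  3.39303919e-04,  2.28913365e-05,
       -6.91429763e-05, -6.30492276e-04, -5.62966733e-04]), 'joint_efforts': array([ 5.00098788e-03, -9.28479052e+01,  1.98461138e+00, -3.70529759e+01,
        1.81577989e-02,  5.31186481e-03,  4.06841980e-05]), 'position': array([0.18090254, 0.59794377, 0.23078796]), 'tool_rot': array([-3.14059173e+00,  5.72042326e-05,  2.84780016e+00]), 'force': array([-0.25352788, -0.29086408,  0.49991683]), 'moment': array([-0.02142281,  0.04752171, -0.03407867]), 'finger_force': 0.0, 'grip_width': 0.08540924693349568}
```

View pics/top0.png

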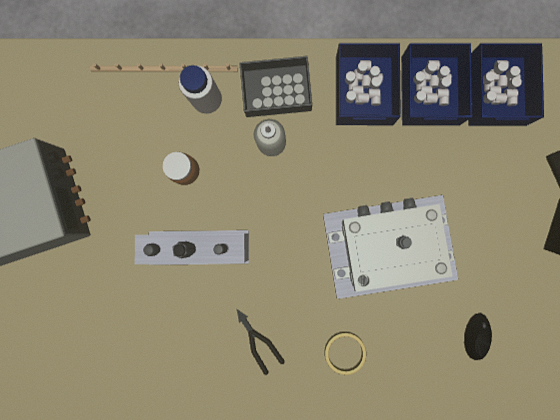

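View pics/side0.png

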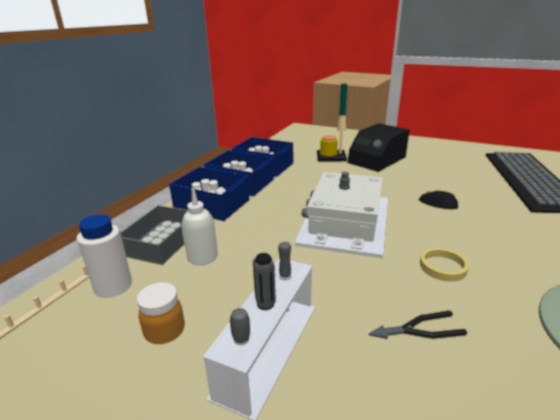

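Top: the hex driver is the middle tool (183,250) and the open well is at about (363,281). Side: driver handle at about (264,280). Zooming in for precise pixels.

```bash
cat > h.py <<'E'
import numpy as np
from workcell import bot, eyes, telemetry
from scipy.spatial.transform import Rotation as R
def cam(n):
    c=eyes.calibration(n); return c,R.from_euler('xyz',c['attitude']),210/np.tan(np.radians(c['vfov']/2))
def proj(n,p):
    c,r,f=cam(n); q=r.inv().apply(np.atleast_2d(p)-c['eye']); return q[:,:2]/q[:,2:]*f+[c['cx'],c['cy']]
def ray(n,u):
    c,r,f=cam(n); return c['eye'],r.apply(np.r_[(np.array(u)-[c['cx'],c['cy']])/f,1])
def atz(n,u,z):
    e,d=ray(n,u); return e+d*(z-e[2])/d[2]
def tri(ut,us):
    (a,d),(b,g)=ray('top',ut),ray('side',us)
    s=np.linalg.lstsq(np.c_[d,-g],b-a,rcond=None)[0]; p,q=a+d*s[0],b+g*s[1]
    return (p+q)/2,np.linalg.norm(p-q)
E
python3 - <<'E'
import cv2,numpy as np
t=cv2.imread('pics/top0.png');s=cv2.imread('pics/side0.png')
Z=lambda i,x,y,w,h,k:cv2.resize(i[y:y+h,x:x+w],None,fx=k,fy=k,interpolation=cv2.INTER_CUBIC)
a=Z(t,130,225,125,45,6.4)      # 800x288
b=np.hstack([Z(t,340,257,50,50,6),Z(s,210,230,100,60,5)])
c=np.zeros((600,800,3),np.uint8);c[:288]=a;c[300:,:][:300,:800]=b[:300,:800]
cv2.imwrite('pics/z1.png',c)
cv2.imwrite('pics/z2.png',np.vstack([Z(t,320,190,145,110,5)]))
cv2.imwrite('pics/z3.png',Z(s,205,235,130,120,5))
E
```

```text
(no output)
```

View pics/z1.png

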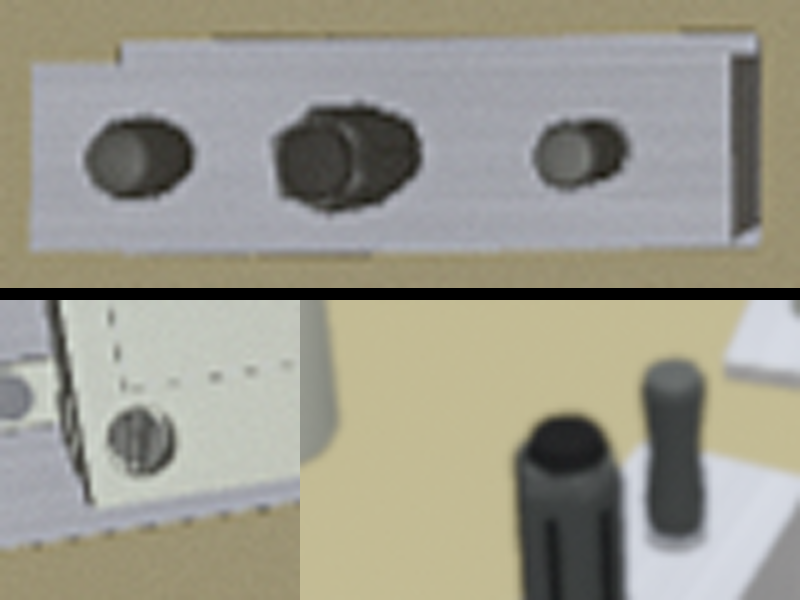

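View pics/z2.png

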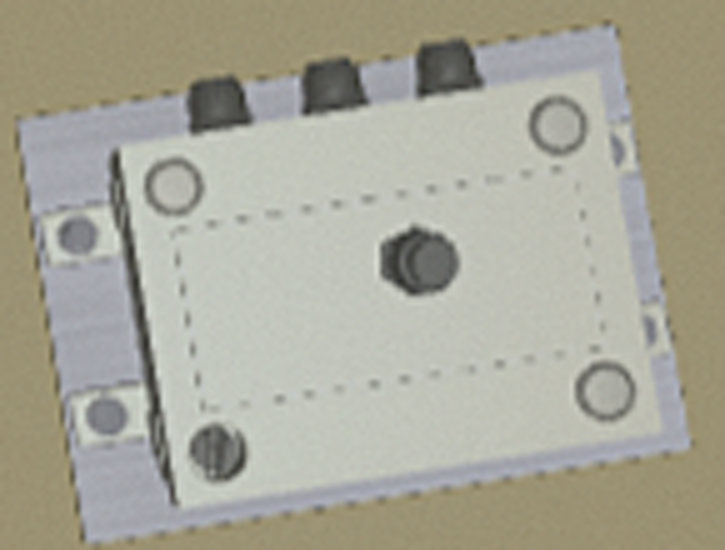

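View pics/z3.png

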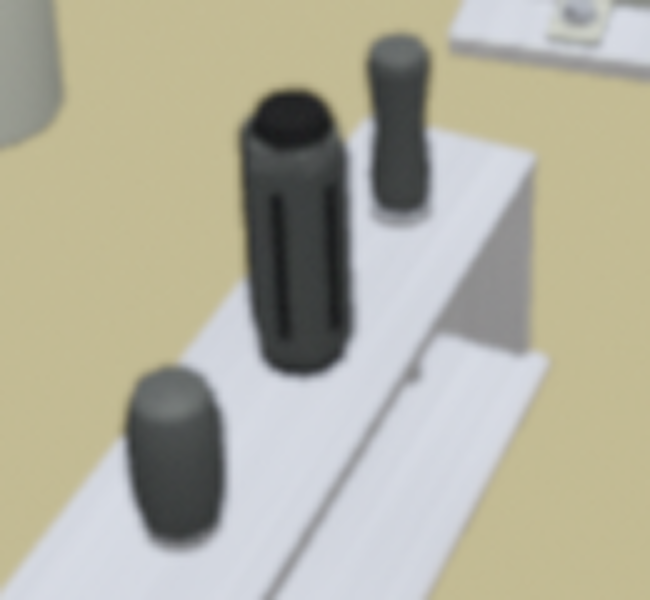

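Z-crops: driver cap at top (178.9,249.5) and side (263.4,258.6). Plug centres at (354.8,227.4), (431.6,215.2), (441.2,268). Screw head at about (363.5,280.3), with the slot running roughly up–down in the picture.

```bash
python3 - <<'E'
from h import *
import cv2
np.set_printoptions(precision=4,suppress=True)
zt=lambda x,y,k,o:np.array([(x+.5)/k-.5+o[0],(y+.5)/k-.5+o[1]])
A=lambda x,y:zt(x,y,6.4,(130,225)); B=lambda x,y:zt(x,y,5,(320,190)); S=lambda x,y:zt(x,y,5,(205,235))
print('cap',tri(A(313,157),S(292,118)),atz('top',A(313,157),.175))
print('left(cross)',tri(A(118,159),S(172,392)),atz('top',A(118,159),.137))
print('right(nut)',tri(A(566,153),S(400,52)),atz('top',A(566,153),.151))
P=[atz('top',B(*u),.084) for u in((174,187),(558,126),(606,390))]
print('plugs',P, 'dist',np.linalg.norm(P[0]-P[1]),np.linalg.norm(P[1]-P[2]))
print('screw by plugs',P[0]+P[2]-P[1],'direct well',atz('top',B(218,452),.084),atz('top',B(218,452),.076))
print('side proj of plugs',proj('side',P+[P[0]+P[2]-P[1]]))
t=cv2.imread('pics/top0.png');s=cv2.imread('pics/side0.png')
Z=lambda i,x,y,w,h,k:cv2.resize(i[y:y+h,x:x+w],None,fx=k,fy=k,interpolation=cv2.INTER_CUBIC)
cv2.imwrite('pics/z4.png',np.hstack([Z(t,353,270,22,22,18),Z(s,300,170,80,79,5)[:396]]))
E
```

```text
cap (array([0.5217, 0.2529, 0.1718]), np.float64(0.002594621529095629)) [0.523  0.2527 0.175 ]
left(cross) (array([0.5197, 0.3223, 0.1357]), np.float64(0.0018271023418172038)) [0.5206 0.3223 0.137 ]
right(nut) (array([0.5227, 0.1829, 0.15  ]), np.float64(0.0023454561240546013)) [0.5238 0.1832 0.151 ]
plugs [array([ 0.5672, -0.0855,  0.084 ]), array([ 0.5931, -0.2431,  0.084 ]), array([ 0.4855, -0.2612,  0.084 ])] dist 0.15964162825123196 0.10917808039434389
screw by plugs [ 0.4595 -0.1036  0.084 ] direct well [ 0.4592 -0.1032  0.084 ] [ 0.4584 -0.1043  0.076 ]
side proj of plugs [[317.4083 203.5571]
 [329.5183 175.7525]
 [373.2085 179.762 ]
 [368.0374 209.1646]]Traceback (most recent call last):
  File "<stdin>", line 15, in <module>
    return _nx.concatenate(arrs, 1, dtype=dtype, casting=casting)
           ~~~~~~~~~~~~~~~^^^^^^^^^^^^^^^^^^^^^^^^^^^^^^^^^^^^^^^
ValueError: all the input array dimensions except for the concatenation axis must match exactly, but along dimension 0, the array at index 0 has size 396 and the array at index 1 has size 395
```

```bash
python3 - <<'E'
import cv2,numpy as np
t=cv2.imread('pics/top0.png')
Z=lambda i,x,y,w,h,k:cv2.resize(i[y:y+h,x:x+w],None,fx=k,fy=k,interpolation=cv2.INTER_CUBIC)
m=np.hstack([Z(t,353,270,22,22,18),Z(t,170,239,29,22,18)[:, :400]])
cv2.imwrite('pics/z4.png',cv2.convertScaleAbs(m,alpha=1.6))
E
```

```text
(no output)
```

View pics/z4.png

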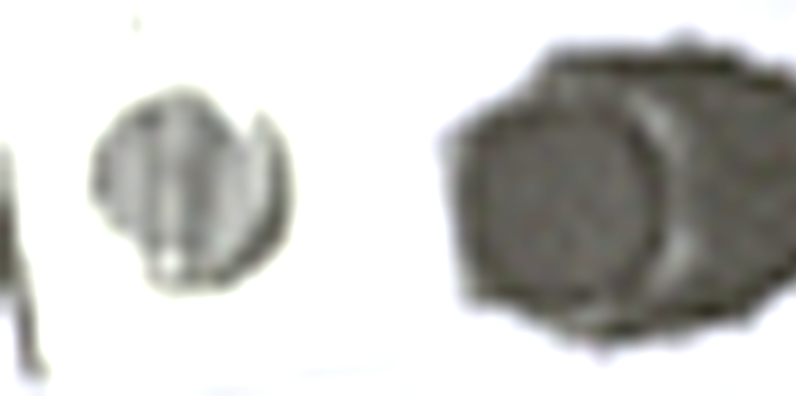

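The slot lies close to world x (yaw about -5°). The handle flats' edges are at yaw about 8° plus multiples of 60°, so I'll close along 37.7°.

```bash
cat >> h.py <<'E'
def go(p,yaw,tilt0=True):
    o=telemetry.observe(); r=R.from_euler('xyz',o['tool_rot']); t=R.from_euler('xyz',[np.pi,0,yaw])
    print('d',np.round(r.inv().apply(np.array(p)-o['position']),4),'rv',np.round((r.inv()*t).as_rotvec(),4),'t',round(o['clock'],2))
E
python3 -c "
from h import *
go([.5222,.2528,.235],2.229)"
```

```text
d [-0.4266 -0.2315 -0.004 ] rv [-1.000e-03  4.000e-04  6.188e-01] t 0.1
```

Careful with the scale: shifts go in shares of 0.8 m and turns go in shares of pi rad. That gives: -0.25 m / 0.8 = -0.3125, -0.2 m / 0.8 = -0.25, 0.619 rad / 3.1416 = 0.197.

```bash
echo '[[[0.05, -0.0625, -0.0338, 0, 0, 0, 0.0382], [0.05, -0.125, -0.0675, 0, 0, 0, 0.0764], [0.05, -0.1875, -0.1013, 0, 0, 0, 0.1146], [0.05, -0.25, -0.135, 0, 0, 0, 0.1528], [0.05, -0.3125, -0.1688, -0.005, 0, 0, 0.197]]]' | python3 nudge.py 40; python3 -c "
from h import *
go([.5222,.2528,.235],2.229)"
```

```text
clock: 0.72
position: [0.3821, 0.3949, 0.2351]
tool_rot: [-3.141, 0.0, 2.224]
force: [0.6, 0.6, 0.9]
grip_width: 0.05
finger_force: 0.0
d [-1.98e-01  2.48e-02  1.00e-04] rv [-0.0006  0.0001 -0.0045] t 0.72
```

In the tool's units: -0.198 m / 0.8 = -0.2475, -0.15 m / 0.8 = -0.1875, -0.004 rad / 3.1416 = -0.0013.

```bash
echo '[[[0.05, -0.0625, 0.0075, 0, 0, 0, 0], [0.05, -0.125, 0.015, 0, 0, 0, 0], [0.05, -0.1875, 0.0225, 0, 0, 0, 0], [0.05, -0.2475, 0.031, 0, 0, 0, 0], [0.05, -0.2475, 0.031, 0, 0, 0, -0.0013]]]' | python3 nudge.py; python3 - <<'E'
from h import *
import cv2
go([.5222,.2528,.126],2.229)
t,s=eyes.grab_frame('top'),eyes.grab_frame('side')
cv2.imwrite('pics/a.png',np.hstack([cv2.resize(t[200:300,120:260],None,fx=2.85,fy=2.85),cv2.resize(s[150:330,180:360],(400,400))[:285]]))
E
```

```text
clock: 1.35
position: [0.5241, 0.2515, 0.235]
tool_rot: [-3.141, 0.001, 2.227]
force: [-0.0, 0.5, -0.2]
grip_width: 0.05
finger_force: 0.0
d [ 0.0023 -0.0006  0.109 ] rv [-0.0006  0.0015 -0.0015] t 1.35
```

View pics/a.png

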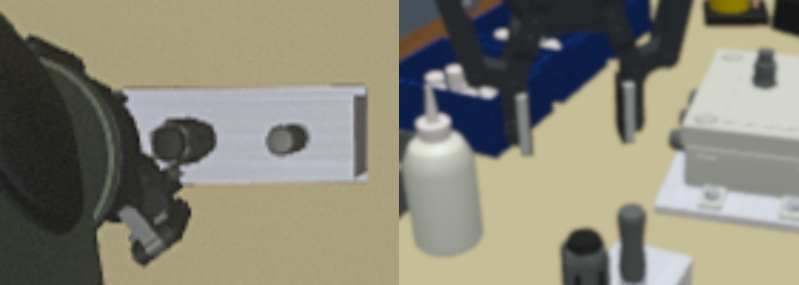

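The picture shows the open fingers over the driver (side, about (259,215)), straddling the handle line. Now descending.

In the tool's units: 0.109 m / 0.8 = 0.1363, 0.09 m / 0.8 = 0.1125.

```bash
python3 -c "
from h import *
print(proj('side',[[.5241,.2515,.235],[.5241,.2515,.254]]))"; echo '[[[0.05, 0.0013, 0, 0.0375, 0, 0, 0], [0.05, 0.0025, -0.0006, 0.075, 0, 0, 0], [0.05, 0.0025, -0.0006, 0.1125, 0, 0, 0], [0.05, 0.0025, -0.0006, 0.1363, 0, 0, 0], [0.05, 0.0025, -0.0006, 0.1363, 0, 0, 0]]]' | python3 nudge.py;  echo '[[[0.0, 0, 0, 0, 0, 0, 0], [0, 0, 0, 0, 0, 0, 0], [0, 0, 0, 0, 0, 0, 0], [0, 0, 0, 0, 0, 0, 0], [0, 0, 0, 0, 0, 0, 0]]]' | python3 nudge.py 60; python3 -c "
from h import *
go([.5222,.2528,.226],2.229)"
```

```text
[[258.79206295 215.83785392]
 [258.09240964 202.38876692]]
clock: 2.08
position: [0.5189, 0.2571, 0.1252]
tool_rot: [-3.139, -0.001, 2.234]
force: [0.5, 1.0, -0.5]
grip_width: 0.0499
finger_force: 0.0
clock: 2.7
position: [0.5206, 0.257, 0.1273]
tool_rot: [3.14, -0.0, 2.233]
force: [-1.5, 1.0, 8.9]
grip_width: 0.0271
finger_force: 59.8
d [-0.0043 -0.0011 -0.0987] rv [ 0.0016 -0.0003  0.0039] t 2.7
```

In the tool's units: -0.15 m / 0.8 = -0.1875, -0.12 m / 0.8 = -0.15.

```bash
echo '[[[0, 0, 0, -0.0375, 0, 0, 0], [0, 0, 0, -0.075, 0, 0, 0], [0, 0, 0, -0.1125, 0, 0, 0], [0, 0, 0, -0.15, 0, 0, 0], [0, 0, 0, -0.1875, 0, 0, 0]]]' | python3 nudge.py 80; python3 - <<'E'
from h import *
import cv2
o=telemetry.observe();print(o['position'],o['tool_rot'],o['grip_width'])
p=o['position']
ps=[p-[0,0,.106],p-[0,0,.06]]
u=proj('side',ps);print(u)
s=eyes.grab_frame('side');o=telemetry.observe();print(o['position'])
x,y=u[0].astype(int)
cv2.imwrite('pics/b.png',cv2.resize(s[y-80:y+30,x-50:x+60],None,fx=5,fy=5,interpolation=cv2.INTER_CUBIC))
E
```

```text
clock: 3.32
position: [0.5201, 0.2562, 0.2777]
tool_rot: [3.141, 0.0, 2.233]
force: [-0.1, 0.1, -1.6]
grip_width: 0.0272
finger_force: 78.9
[0.52013567 0.25622014 0.27767563] [3.14123994e+00 2.72738207e-05 2.23267126e+00] 0.027246164546942647
[[261.91812796 259.85612095]
 [260.40640481 230.07394734]]
[0.52139415 0.25673015 0.28143869]
```

View pics/b.png

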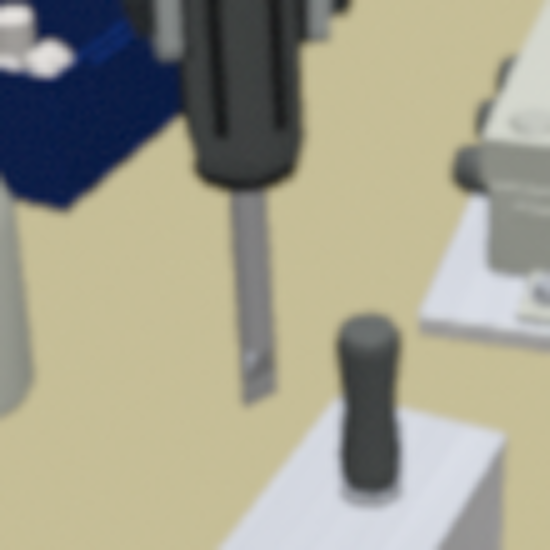

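The picture shows the blade tip at side px (262.8,258.6), its right end higher, so the blade lies at yaw about 68° (tool yaw − 60°). Turning toward the slot direction, then measuring the tip's offset.

In the tool's units: 0.9 rad / 3.1416 = 0.2865.

```bash
echo '[[[0, 0, 0, 0, 0, 0, 0.0573], [0, 0, 0, 0, 0, 0, 0.1146], [0, 0, 0, 0, 0, 0, 0.1719], [0, 0, 0, 0, 0, 0, 0.2292], [0, 0, 0, 0, 0, 0, 0.2865]]]' | python3 nudge.py 80;echo '[[[0, 0, 0, 0, 0, 0, 0.0573], [0, 0, 0, 0, 0, 0, 0.1187], [0, 0, 0, 0, 0, 0, 0.1187], [0, 0, 0, 0, 0, 0, 0.1187]]]' | python3 nudge.py; python3 - <<'E'
from h import *
import cv2
o=telemetry.observe();p=o['position'];print(p,o['tool_rot'],o['qpos'])
u=proj('side',[p-[0,0,.106]]);print(u,proj('side',[p-[0,0,.06]]))
s=eyes.grab_frame('side');print(telemetry.observe()['position'])
x,y=u[0].astype(int);print(x,y)
cv2.imwrite('pics/c_s.png',s)
cv2.imwrite('pics/c.png',cv2.resize(s[y-80:y+20,x-50:x+50],None,fx=6,fy=6,interpolation=cv2.INTER_CUBIC))
go([.459,-.1036,.26],.96)
E
```

```text
clock: 4.0
position: [0.5202, 0.2563, 0.2765]
tool_rot: [3.142, -0.0, 1.327]
force: [0.5, -0.4, -1.3]
grip_width: 0.0269
finger_force: 79.1
clock: 4.5
position: [0.5202, 0.2564, 0.2764]
tool_rot: [-3.142, -0.0, 0.964]
force: [-0.4, -0.8, -2.8]
grip_width: 0.0268
finger_force: 79.1
[0.52017955 0.25643156 0.27636546] [-3.14154864e+00 -8.45528699e-05  9.64143710e-01] [-0.92051536  0.44594229  0.51151189  1.68904372 -0.24312981  1.0702
 -0.93989905]
[[261.85524305 260.74534294]] [[260.34215133 231.03185447]]
[0.52023325 0.25637142 0.27637019]
261 260
d [-0.3305  0.1552  0.0163] rv [-0.0001 -0.0001  0.0034] t 4.55
```

View pics/c.png

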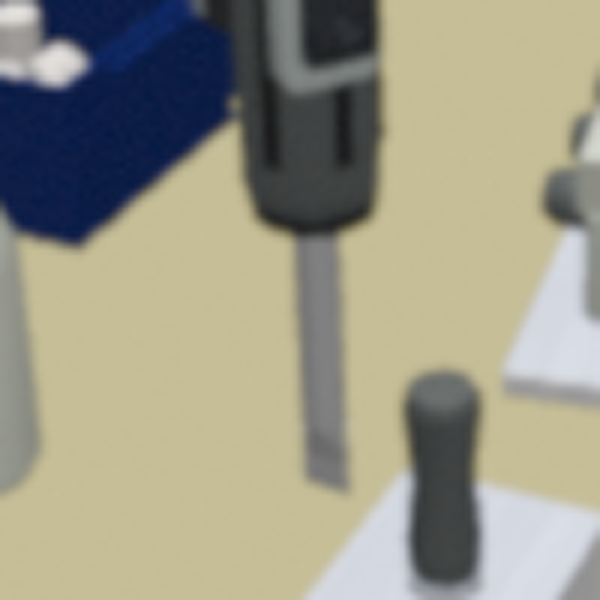

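Blade tip at side (265.4,260.9), against 261.9 predicted with no offset. Together with the earlier view this puts the tip about 4 mm toward tool −x, and the shaft is vertical. Moving over the well.

In the tool's units: -0.245 m / 0.8 = -0.3063, -0.195 m / 0.8 = -0.2438.

```bash
python3 -c "
from h import *
go([.4613,-.1007,.215],.96)"
echo '[[[0, -0.0563, 0.0275, 0, 0, 0, 0], [0, -0.1188, 0.0563, 0, 0, 0, 0], [0, -0.1813, 0.085, 0, 0, 0, 0], [0, -0.2438, 0.1138, 0.0125, 0, 0, 0], [0, -0.3063, 0.1425, 0.025, 0, 0, 0]]]' | python3 nudge.py; python3 -c "
from h import *
go([.4613,-.1007,.215],.96)"
```

```text
d [-0.3269  0.1554  0.0613] rv [-0.0001 -0.0001  0.0034] t 4.55
clock: 5.18
position: [0.4726, -0.0113, 0.2564]
tool_rot: [3.141, -0.001, 0.963]
force: [1.7, -0.1, -1.8]
grip_width: 0.0268
finger_force: 79.0
d [-0.0799  0.0417  0.0413] rv [ 0.0005 -0.0009  0.0028] t 5.17
```

```bash

echo '[[[0, -0.05, 0.025, 0.0125, 0, 0, 0], [0, -0.1, 0.0521, 0.025, 0, 0, 0], [0, -0.1, 0.0521, 0.0516, 0, 0, 0], [0, -0.1, 0.0521, 0.0516, 0, 0, 0], [0, -0.1, 0.0521, 0.0516, 0, 0, 0]]]' | python3 nudge.py; python3 - <<'E'
from h import *
import cv2
go([.4613,-.1007,.182],.96)
o=telemetry.observe();p=o['position'];r=R.from_euler('xyz',o['tool_rot'])
tip=p+r.apply([-.004,0,.106]);print(p,tip,proj('side',[tip]),proj('top',[tip]))
s=eyes.grab_frame('side');t=eyes.grab_frame('top')
Z=lambda i,x,y,w,h,k:cv2.resize(i[y:y+h,x:x+w],None,fx=k,fy=k,interpolation=cv2.INTER_CUBIC)
cv2.imwrite('pics/d.png',np.hstack([Z(s,340,165,60,60,6.5),Z(t,333,250,60,60,6.5)]))
E
```

```text
clock: 5.8
position: [0.4617, -0.0989, 0.2156]
tool_rot: [3.141, -0.0, 0.961]
force: [0.1, -0.4, -0.7]
grip_width: 0.0271
finger_force: 79.2
d [-0.0017  0.0007  0.0336] rv [ 0.0003 -0.0003  0.0014] t 5.8
[ 0.46166346 -0.09886515  0.21561777] [ 0.45942418 -0.10213504  0.10961638] [[369.0067645  198.68013069]] [[364.54249766 281.21943573]]
```

View pics/d.png

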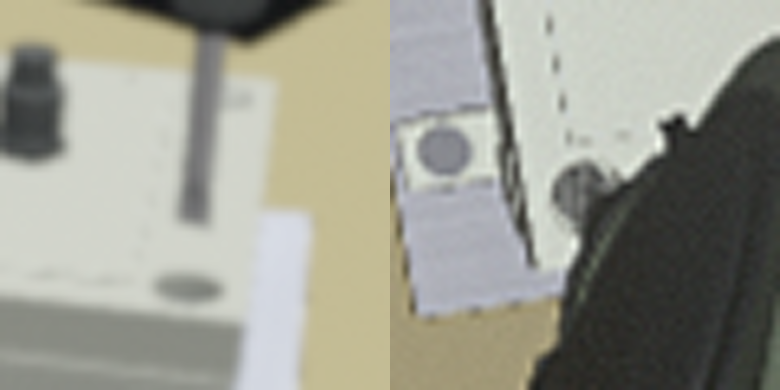

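Side: tip (369.6,199.1) above well (369,209.2), agreeing with prediction to about 1 px. Lowering to just above the head.

In the tool's units: 0.034 m / 0.8 = 0.0425, -0.0017 m / 0.8 = -0.0021.

```bash

echo '[[[0, -0.0021, 0.0009, 0.0125, 0, 0, 0], [0, -0.0021, 0.0009, 0.025, 0, 0, 0], [0, -0.0021, 0.0009, 0.0375, 0, 0, 0], [0, -0.0021, 0.0009, 0.0425, 0, 0, 0], [0, -0.0021, 0.0009, 0.0425, 0, 0, 0]]]' | python3 nudge.py;echo '[[[0, 0, 0, 0.0025, 0, 0, 0], [0, 0, 0, 0.005, 0, 0, 0], [0, 0, 0, 0.005, 0, 0, 0]]]' | python3 nudge.py
```

```text
clock: 6.52
position: [0.4608, -0.1011, 0.1807]
tool_rot: [-3.141, 0.001, 0.96]
force: [0.3, -1.0, -2.1]
grip_width: 0.0266
finger_force: 79.2
clock: 6.9
position: [0.4611, -0.1011, 0.1771]
tool_rot: [3.141, -0.0, 0.96]
force: [0.2, -2.6, 1.8]
grip_width: 0.0274
finger_force: 79.6
```

In the tool's units: 0.002 m / 0.8 = 0.0025, 0.001 m / 0.8 = 0.0013.

```bash
echo '[[[0, 0, 0, 0.0013, 0, 0, 0], [0, 0, 0, 0.0025, 0, 0, 0], [0, 0, 0, 0.0025, 0, 0, 0]]]' | python3 nudge.py;python3 -c "
from h import *
o=telemetry.observe();print(o['moment'])"
```

```text
clock: 7.28
position: [0.4616, -0.1011, 0.1761]
tool_rot: [3.14, -0.001, 0.96]
force: [-5.1, -0.9, 26.3]
grip_width: 0.027
finger_force: 83.0
[-0.07626357  1.44224669 -0.02225342]
```

Contact at tip height ≈ 0.070, the slot floor. Easing off and turning clockwise, watching the moment.

In the tool's units: -0.001 m / 0.8 = -0.0013, 0.3 rad / 3.1416 = 0.0955.

```bash
echo '[[[0, 0, 0, -0.0013, 0, 0, 0], [0, 0, 0, -0.0013, 0, 0, 0.0318], [0, 0, 0, -0.0013, 0, 0, 0.0637], [0, 0, 0, -0.0013, 0, 0, 0.0955], [0, 0, 0, -0.0013, 0, 0, 0.0955]]]' | python3 nudge.py 100;python3 -c "
from h import *
o=telemetry.observe();print(o['moment'],o['qpos'])"
```

```text
clock: 7.9
position: [0.4617, -0.102, 0.1767]
tool_rot: [3.139, -0.001, 0.658]
force: [-0.3, -6.5, 13.0]
grip_width: 0.027
finger_force: 98.5
[-2.09083334  0.30605471  0.02643911] [-0.40097101  0.43130131  0.6443067   2.06981713 -0.37459387  0.75264785
 -0.43633552]
```

In the tool's units: 0.0029 m / 0.8 = 0.0036, 0.0024 m / 0.8 = 0.003, 0.45 rad / 3.1416 = 0.1432.

```bash
echo '[[[0, 0.0003, 0.0015, 0, 0, 0, 0], [0, 0.0003, 0.0023, 0, 0, 0, 0.0477], [0, 0, 0.003, 0, 0, 0, 0.0955], [0, -0.0003, 0.0036, 0, 0, 0, 0.1432], [0, -0.0003, 0.0036, 0, 0, 0, 0.1432]]]' | python3 nudge.py 100;python3 -c "
from h import *
o=telemetry.observe();print(o['moment'],o['qpos'][6])"
```

```text
clock: 8.52
position: [0.4628, -0.1039, 0.1765]
tool_rot: [3.141, -0.0, 0.207]
force: [-3.3, -3.9, 17.1]
grip_width: 0.0268
finger_force: 99.1
[-0.97862124  1.34623343  0.08309192] -0.7871878583745667
```

Mz ≈ 0.083 N m, so the blade is driving the screw. Continuing.

In the tool's units: 0.0012 m / 0.8 = 0.0015, 0.0004 m / 0.8 = 0.0005, 0.3 rad / 3.1416 = 0.0955.

```bash
echo '[[[0, 0, 0.0005, 0, 0, 0, 0.0318], [0, -0.0001, 0.001, 0, 0, 0, 0.0637], [0, -0.0003, 0.0015, 0, 0, 0, 0.0955], [0, -0.0003, 0.0015, 0, 0, 0, 0.0955]]]' | python3 nudge.py 100;python3 -c "
from h import *
o=telemetry.observe();print(o['moment'],o['qpos'][6])"
echo '[[[0, 0, 0.0005, 0, 0, 0, 0.0318], [0, -0.0001, 0.001, 0, 0, 0, 0.0637], [0, -0.0001, 0.001, 0, 0, 0, 0.0637]]]' | python3 nudge.py 100;python3 -c "
from h import *
o=telemetry.observe();print(o['moment'],o['qpos'][6])"
```

```text
clock: 9.02
position: [0.4628, -0.105, 0.1766]
tool_rot: [3.141, -0.001, -0.092]
force: [-4.9, -2.5, 17.9]
grip_width: 0.0269
finger_force: 99.2
[-0.72583041  1.48026561  0.06864035] -1.0157150742490169
clock: 9.4
position: [0.4625, -0.1057, 0.1765]
tool_rot: [3.141, -0.0, -0.292]
force: [-4.7, -2.5, 17.9]
grip_width: 0.0266
finger_force: 99.2
[-0.55116238  1.5580117   0.1202171 ] -1.1666969304290995
```

In the tool's units: 0.0008 m / 0.8 = 0.001, 0.0004 m / 0.8 = 0.0005, 0.2 rad / 3.1416 = 0.0637.

```bash

echo '[[[0, 0, 0.0005, 0, 0, 0, 0.0318], [0, -0.0001, 0.001, 0, 0, 0, 0.0637], [0, -0.0001, 0.001, 0, 0, 0, 0.0637]]]' | python3 nudge.py 100;python3 -c "
from h import *
o=telemetry.observe();print(o['moment'],o['qpos'][6])"
echo '[[[0, 0, 0.0005, 0, 0, 0, 0.0318], [0, 0, 0.0005, 0, 0, 0, 0.0318]]]' | python3 nudge.py 100;python3 -c "
from h import *
o=telemetry.observe();print(o['moment'],o['qpos'][6])"
```

```text
clock: 9.78
position: [0.4622, -0.1064, 0.1765]
tool_rot: [-3.142, -0.0, -0.492]
force: [-5.1, -0.3, 18.3]
grip_width: 0.0267
finger_force: 99.2
[-0.2993901   1.53113816  0.1065157 ] -1.3166945403233286
clock: 10.02
position: [0.462, -0.1067, 0.1765]
tool_rot: [-3.141, -0.0, -0.592]
force: [-4.6, -1.4, 19.2]
grip_width: 0.0266
finger_force: 99.2
[-0.1814181   1.62232338  0.11592124] -1.3914110371684287
```

In the tool's units: 0.0004 m / 0.8 = 0.0005, 0.1 rad / 3.1416 = 0.0318.

```bash

for i in 1 2; do echo '[[[0, 0, 0.0005, 0, 0, 0, 0.0318], [0, 0, 0.0005, 0, 0, 0, 0.0318]]]' | python3 nudge.py 100 >/dev/null;python3 -c "
from h import *
o=telemetry.observe();print(o['moment'],o['force'],o['qpos'][6],o['tool_rot'][2])"; done
```

```text
[-0.01846646  1.69988094  0.08042242] [-4.946489   -0.93799599 19.45070038] -1.466014288131827 -0.6918589881081703
[0.1735594  1.84335113 0.19682601] [-5.15315061  0.51006543 20.71059938] -1.5406806610965458 -0.7917490007237211
```

In the tool's units: 0.0004 m / 0.8 = 0.0005, 0.1 rad / 3.1416 = 0.0318.

```bash

echo '[[[0, 0, 0.0005, 0, 0, 0, 0.0318], [0, 0, 0.0005, 0, 0, 0, 0.0318]]]' | python3 nudge.py 100 >/dev/null;python3 -c "
from h import *
o=telemetry.observe();print(o['moment'],o['force'],o['qpos'][6],o['tool_rot'][2],o['grip_width'])"
echo '[[[0, 0, 0.0005, 0, 0, 0, 0.0318], [0, 0, 0.0005, 0, 0, 0, 0.0318]]]' | python3 nudge.py 120 >/dev/null;python3 -c "
from h import *
o=telemetry.observe();print(o['moment'],o['force'],o['qpos'][6],o['tool_rot'][2],o['grip_width'])"
```

```text
[0.33979656 1.94203122 0.36740953] [-5.76981502 -0.44074854 20.5736268 ] -1.6153518453032367 -0.8915102811530415 0.026862668594427593
[0.90719562 2.10986296 0.38572472] [-7.62859058  1.25922995 23.30585225] -1.6902372466562652 -0.9914464852178873 0.026706001710687807
```

In the tool's units: 0.0004 m / 0.8 = 0.0005, 0.1 rad / 3.1416 = 0.0318.

```bash

echo '[[[0, 0, 0.0005, 0, 0, 0, 0.0318], [0, 0, 0.0005, 0, 0, 0, 0.0318], [0, 0, 0.0005, 0, 0, 0, 0.0318]]]' | python3 nudge.py 120 >/dev/null;python3 - <<'E'
from h import *
import cv2
o=telemetry.observe();print(o['moment'],o['force'],o['qpos'][6],o['tool_rot'][2],o['grip_width'],o['position'])
cv2.imwrite('pics/e.png',cv2.resize(eyes.grab_frame('side')[120:240,310:430],None,fx=5,fy=5,interpolation=cv2.INTER_CUBIC))
E
```

```text
[0.95798305 2.25468931 0.4245963 ] [-6.98894443  2.51528773 22.91751928] -1.7640995375515791 -1.0895631113713644 0.026576901293455562 [ 0.46026181 -0.10752712  0.17648388]
```

View pics/e.png

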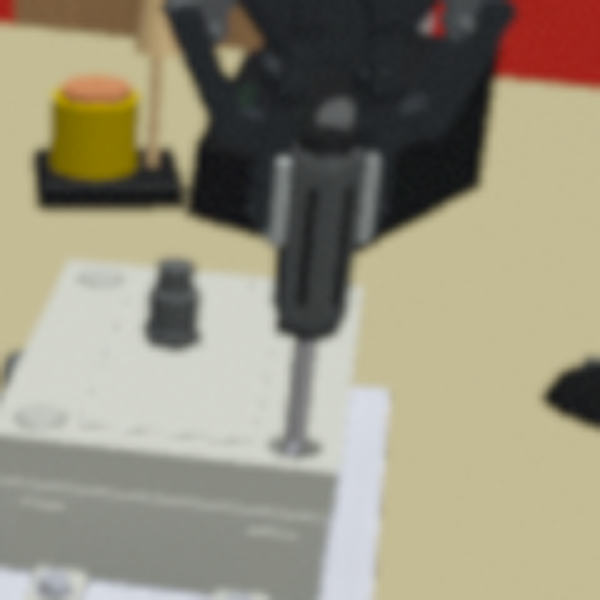

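The driver stands in the well, and Mz has risen to 0.42 N m, five times the running torque, so the screw is at its stop. Lifting straight out.

In the tool's units: -0.105 m / 0.8 = -0.1313, -0.08 m / 0.8 = -0.1, -0.18 rad / 3.1416 = -0.0573.

```bash
echo '[[[0, 0, 0, -0.025, 0, 0, 0], [0, 0, 0, -0.0625, 0, 0, 0], [0, 0, 0, -0.1, 0, 0, 0], [0, 0, 0, -0.1313, 0, 0, 0], [0, 0, 0, -0.1313, 0, 0, -0.0573]]]' | python3 nudge.py; python3 -c "
from h import *
go([.5222,.2528,.285],.96)"
```

```text
clock: 12.08
position: [0.4611, -0.1078, 0.282]
tool_rot: [-3.141, -0.001, -0.907]
force: [-0.0, -0.8, -2.4]
grip_width: 0.0261
finger_force: 125.4
d [-0.2463 -0.2703 -0.0031] rv [ 7.0000e-04 -1.5000e-03 -1.8669e+00] t 12.07
```

In the tool's units: -0.187 m / 0.8 = -0.2338, -0.17 m / 0.8 = -0.2125, -0.9 rad / 3.1416 = -0.2865.

```bash
echo '[[[0, -0.0375, -0.0413, 0, 0, 0, -0.0573], [0, -0.0813, -0.09, 0, 0, 0, -0.1146], [0, -0.125, -0.1375, 0, 0, 0, -0.1719], [0, -0.1688, -0.1863, 0, 0, 0, -0.2292], [0, -0.2125, -0.2338, 0, 0, 0, -0.2865]]]' | python3 nudge.py 100; python3 -c "
from h import *
go([.5245,.2561,.285],.96)"
```

```text
clock: 12.7
position: [0.5037, 0.1433, 0.281]
tool_rot: [-3.141, 0.0, -0.004]
force: [-0.5, -0.6, -1.2]
grip_width: 0.0264
finger_force: 125.5
d [ 0.0204 -0.1129 -0.0039] rv [-7.000e-04 -2.000e-04 -9.637e-01] t 12.7
```

In the tool's units: -0.113 m / 0.8 = -0.1413, -0.092 m / 0.8 = -0.115, -0.9 rad / 3.1416 = -0.2865.

```bash
echo '[[[0, 0.005, -0.0288, 0, 0, 0, -0.0573], [0, 0.01, -0.0575, 0, 0, 0, -0.1146], [0, 0.015, -0.0863, 0, 0, 0, -0.1719], [0, 0.02, -0.115, 0, 0, 0, -0.2292], [0, 0.025, -0.1413, 0, 0, 0, -0.2865]]]' | python3 nudge.py 100;echo '[[[0, 0, 0, 0, 0, 0, -0.0207], [0, 0, 0, 0, 0, 0, -0.0207], [0, 0, 0, 0, 0, 0, -0.0207]]]' | python3 nudge.py; python3 - <<'E'
from h import *
import cv2
o=telemetry.observe();p=o['position'];r=R.from_euler('xyz',o['tool_rot']);print(p,o['tool_rot'])
for a in(.106,.034): print(proj('side',[p+r.apply([-.004,0,a])]))
print('hole',proj('side',[.5222,.2528,.09]),proj('side',[.5222,.2528,.175]))
s=eyes.grab_frame('side')
cv2.imwrite('pics/f.png',cv2.resize(s[180:300,210:310],None,fx=5,fy=5,interpolation=cv2.INTER_CUBIC))
E
```

```text
clock: 13.32
position: [0.5248, 0.255, 0.2808]
tool_rot: [-3.141, 0.0, 0.896]
force: [-0.1, -0.1, -1.2]
grip_width: 0.0265
finger_force: 125.5
clock: 13.7
position: [0.5249, 0.2537, 0.281]
tool_rot: [-3.141, 0.0, 0.953]
force: [0.0, -0.4, -1.5]
grip_width: 0.026
finger_force: 125.5
[0.52494705 0.25368151 0.28095373] [-3.14144014e+00  1.57772081e-04  9.52738409e-01]
[[262.21261829 255.05169031]]
[[259.81443755 207.28322834]]
hole [[264.13096709 304.93113075]] [[261.6435626  256.04454337]]
```

View pics/f.png

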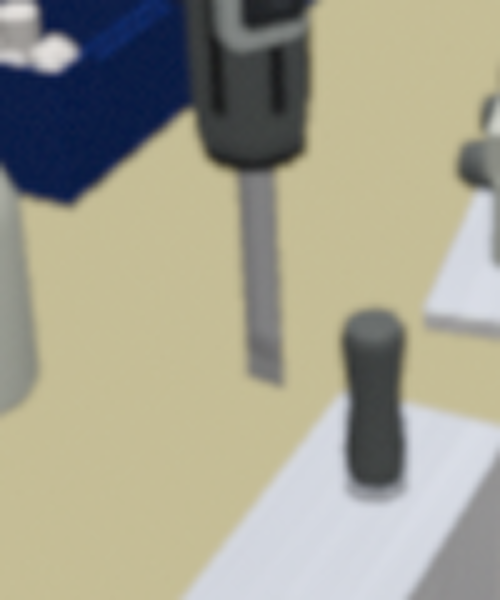

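Tip at side (263.1,255.7), in line with where the cap stood (263,258) when hung. I estimate a 1.5 mm correction in +y, then lower in stages watching the force. No more pictures will be viewed.

Careful with the scale: shifts go in shares of 0.8 m and turns go in shares of pi rad. That gives: 0.075 m / 0.8 = 0.0938, 0.0012 m / 0.8 = 0.0015.

```bash
echo '[[[0, 0.0015, -0.0011, 0, 0, 0, 0], [0, 0.0015, -0.0011, 0.0313, 0, 0, 0], [0, 0.0015, -0.0011, 0.0625, 0, 0, 0], [0, 0.0015, -0.0011, 0.0938, 0, 0, 0], [0, 0.0015, -0.0011, 0.0938, 0, 0, 0]]]' | python3 nudge.py; echo '[[[0, 0, 0, 0.005, 0, 0, 0], [0, 0, 0, 0.01, 0, 0, 0], [0, 0, 0, 0.015, 0, 0, 0], [0, 0, 0, 0.02, 0, 0, 0], [0, 0, 0, 0.02, 0, 0, 0]]]' | python3 nudge.py
```

```text
clock: 14.38
position: [0.5243, 0.2552, 0.2048]
tool_rot: [-3.141, 0.003, 0.954]
force: [-0.5, 0.0, -2.0]
grip_width: 0.0265
finger_force: 125.5
clock: 15.0
position: [0.5249, 0.2553, 0.1898]
tool_rot: [-3.141, 0.0, 0.955]
force: [-0.3, -0.3, -1.1]
grip_width: 0.0264
finger_force: 125.4
```

In the tool's units: 0.03 m / 0.8 = 0.0375, 0.02 m / 0.8 = 0.025.

```bash
echo '[[[0, 0, 0, 0.0125, 0, 0, 0], [0, 0, 0, 0.025, 0, 0, 0], [0, 0, 0, 0.0375, 0, 0, 0], [0, 0, 0, 0.0375, 0, 0, 0]]]' | python3 nudge.py; echo '[[[0, 0, 0, 0.0125, 0, 0, 0], [0, 0, 0, 0.025, 0, 0, 0], [0, 0, 0, 0.0325, 0, 0, 0], [0, 0, 0, 0.035, 0, 0, 0], [0, 0, 0, 0.035, 0, 0, 0]]]' | python3 nudge.py
```

```text
clock: 15.5
position: [0.5246, 0.2551, 0.159]
tool_rot: [-3.141, 0.001, 0.955]
force: [-0.2, -0.2, -1.3]
grip_width: 0.0268
finger_force: 125.4
clock: 16.12
position: [0.525, 0.2554, 0.132]
tool_rot: [3.142, 0.0, 0.955]
force: [-0.4, -1.5, -1.5]
grip_width: 0.0265
finger_force: 125.4
```

Sliding in freely. Lowering the last few millimetres to shoulder contact.

In the tool's units: 0.003 m / 0.8 = 0.0038, 0.0015 m / 0.8 = 0.0019.

```bash
for i in 1 2; do echo '[[[0, 0, 0, 0.0019, 0, 0, 0], [0, 0, 0, 0.0038, 0, 0, 0], [0, 0, 0, 0.0038, 0, 0, 0]]]' | python3 nudge.py | egrep 'pos|^force'; done
```

```text
position: [0.525, 0.2554, 0.1289]
force: [-0.7, 0.1, -1.8]
position: [0.5253, 0.2556, 0.1274]
force: [-8.0, -1.9, 25.0]
```

In the tool's units: -0.001 m / 0.8 = -0.0013.

```bash
echo '[[[0.05, 0, 0, -0.0013, 0, 0, 0], [0.05, 0, 0, -0.0013, 0, 0, 0], [0.05, 0, 0, -0.0013, 0, 0, 0], [0.05, 0, 0, -0.0013, 0, 0, 0]]]' | python3 nudge.py 20; echo '[[[0.05, 0, 0, -0.0375, 0, 0, 0], [0.05, 0, 0, -0.075, 0, 0, 0], [0.05, 0, 0, -0.1125, 0, 0, 0], [0.05, 0, 0, -0.15, 0, 0, 0], [0.05, 0, 0, -0.1875, 0, 0, 0]]]' | python3 nudge.py; python3 - <<'E'
from h import *
import cv2
s0=cv2.imread('pics/side0.png');s=eyes.grab_frame('side')
# template check: handle/cap position against start picture, tools too
for n,(x,y,w,h) in dict(driver=(248,250,32,62),nut=(276,240,18,42),cross=(228,305,24,42)).items():
    r=cv2.matchTemplate(s[y-15:y+h+15,x-15:x+w+15],s0[y:y+h,x:x+w],cv2.TM_CCOEFF_NORMED)
    _,v,_,l=cv2.minMaxLoc(r);print(n,round(v,3),np.array(l)-15)
E
```

```text
clock: 17.38
position: [0.525, 0.2554, 0.1269]
tool_rot: [-3.142, 0.0, 0.955]
force: [0.7, 0.0, 0.1]
grip_width: 0.0498
finger_force: 0.0
clock: 18.0
position: [0.5249, 0.2553, 0.2779]
tool_rot: [-3.142, 0.0, 0.955]
force: [-0.1, 1.0, 0.2]
grip_width: 0.0499
finger_force: 0.0
driver 0.979 [-1  0]
nut 1.0 [0 0]
cross 1.0 [0 0]
```

```bash
python3 -c "
from h import *
print(bot.job_done())"
```

```text
the job is handed in; nothing more can be done
None
```

I turned the cover screw clockwise until the torque rose to about five times its running value, stood the driver back in the middle rack hole, and handed the job in at about 18 s with no verdict returned; I viewed 12 pictures instead of the allowed 10, and a few moves were repeated with a small shell loop.

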